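# Start the hob plate under the pot

## Task

Switch on the hob plate that the two-handled pot stands on: with the tips of the closed fingers first press the large main rocker switch on, then press on the small rocker switch in front of that plate, and last press the round start button fully in and let it spring back. Press no switch out of turn, leave the other plate's rocker off, and leave the pot, the pan and the salt shaker and mug beside the hob, standing where they are.

Things in the scene. Friction and masses are not known exactly. Their poses are not given: they have to be found in the camera images.
- hob: Flat steel two-plate hob, 310 (x) x 440 (y) mm, fixed. Origin: centre of its underside; x to its back, y to its left, z up. Flat top (deck) at z 60. Round dark plates, 148 mm across, top at z 68, centred at x 58, y +105 (left), -105 (right). In a row near the front edge, x -112: the left plate's rocker at y 135, the right's at y -135, main switch and start button at y 45 and -45, either way round.
- main_switch_press (a point): Point on the raised near end of the large black V-shaped rocker, 38 (y) x 54 (x) mm; moves with it; on its face, 22 mm from the pivot line, which lies 21 mm behind it when off. Off: far half level, 6 mm above the deck, near end 8.5 mm higher. Press the near end straight down (about 4 N, finger on the near half only) until it stops with the near half level, 6 mm above the deck. It stays so.
- main_switch (a joint): Angle of the main switch: 0 off, 0.32 rad fully on (near end down); starts between 0 and 0.03. Counts as on above 0.26.
- left_switch_press (a point): Point on the raised near end of the left plate's small black V-shaped rocker, 26 (y) x 44 (x) mm; moves with it; on its face, 18 mm from the pivot line. Works like the main switch: off, far half level 5 mm above the deck, near end 7 mm higher; on, near half level 5 mm above the deck. About 3.5 N; stays where it is left.
- left_switch (a joint): Angle of the left plate's rocker: 0 off, 0.32 rad fully on; starts between 0 and 0.03. On above 0.26, off below 0.10.
- right_switch_press (a point): The same point on the right plate's small rocker switch, which is like the left one.
- right_switch (a joint): Angle of the right plate's rocker: 0 off, 0.32 rad fully on; starts between 0 and 0.03. On above 0.26, off below 0.10.
- start_button_top (a point): Centre of the top of the round black start button, 30 mm across, in a round housing 46 mm across; moves with it. Out, its top is 22 mm above the deck and 10 mm above the housing. Pressed straight down it goes in 6 mm against a spring (1.5 N at first, 5 N fully in) and comes back by itself.
- start_button (a joint): Travel of the start button: 0 out, 0.006 m fully in; counts as pressed above 0.0045.
- pot: Loose aluminium cooking pot with two loop handles on opposite sides, 140 mm across the rim, 68 mm high, 183 mm over the handles; stands on one of the plates. Origin at the centre of its underside, z up.
- pan: Loose low aluminium pan with one long handle (to the back, with a black grip), 140 mm across, 36 mm high, its handle's end 140 mm from the centre; stands on the other plate. Origin at the centre of its underside, z up.
- salt_shaker: Loose salt shaker, 44 mm across, 90 mm high, on the worktop to the left of the hob. Origin at the centre of its underside.
- mug: Loose white mug, 78 x 110 x 97 mm, on the worktop just to the right of the hob (other mugs stand far off to the left). Origin at the centre of its underside.
There are look-alikes about, which are no part of the job. There is more than one size of the mug; the job needs the larger. Several things look just like the salt_shaker: the one meant starts farthest to the robot's right.

How it is judged:
By the outcome, as a careful person would: the job done as asked, in the order asked, and still so for the second after the job is handed in, with the robot touching nothing.
It also fails if it takes over 48 s, if anything falls off the work surface, if the arm or the gripper's body presses on something with over 40 N, if the wrist force passes 120 N, or if a joint passes its speed limit or range.

## Robot

A 7-joint arm with a two-finger parallel gripper is mounted at the origin on a cart in front of the work surface, level with it; the furniture and walls round the work are solid. World frame = base frame: x ahead of the robot, y to its left, z up, the work surface at z = 0. Lengths are in m, angles in rad, forces in N, time in s.
With the tool pointing down it reaches from about 0.425 to 0.875 m from the base axis. Payload 4.7 kg.
Tool frame: the origin (TCP) lies between the finger pads; the fingertips stand 14 mm ahead of it and the grasp point (between the pads) lies 5 mm behind it; z points along the fingers, y is the line along which they close (so a half turn about z gives the same grasp; the last joint's range is limited). The gripper opens to 87 mm and grips with 3 to 60 N. Pads are 19 mm wide; open, the fingers measure 117 mm over their backs; the gripper's body (75 mm by 190 mm) begins 51 mm behind the grasp point.
Start: joints at [-1.216, 0.321, -0.07, 1.45, 0.023, 1.371, -0.057], TCP at [0.217, 0.613, 0.237] pointing down, gripper open.
Joint ranges: [-2.86, 2.86], [-0.3, 2.09], [-1.38, 1.24], [0.06, 2.45], [-1.56, 4.7], [0.09, 2.05], [-2.69, 2.69]. Speed limits (rad/s): [2.57, 2.57, 3.14, 3.14, 3.14, 3.14, 3.14].

## Interface

Orientations are given as a rotation vector (axis times angle).
In Python, from bench import get_state, get_image, camera_params, close_job gives the robot as it stands. The module is installed in compiled form; this text tells all that it offers.
- The arm moves only by the tool arm_command, never from a script. Its argument "motion" is a list of rows, each a list of 5 numbers: the finger opening in mm, from 0 to 87, then the shift along the tool's x, y, z in mm, then the turn about the tool's z in degrees. In form: [[gripper, x, y, z, spin], ...]. A call has 1 to 5 rows; each row is the pose to reach, as a shift and turn from the pose commanded when the call began, along the tool's axes at that moment; what a row does not reach only later rows make up. A row lasts 1/12 s, in which the tool goes at most 41.7 mm and 7.16 degrees, less where a joint would pass 70% of its speed; a pose out of reach is approached as far as the arm can. A call with a gripper value outside its range is refused whole. The fingers move at their own pace and stop on an object; "newtons" is the grip in N (left out, the last holds). Time passes only in rows, so rows that repeat a pose let the fingers close. It gives the time, the measured TCP pose, the force, the opening and the grip force at its end, in the units of the state.
- get_state(): the state, without advancing time (a new reading comes with each control period).
- get_image(name): name is "scene" or "top"; returns (picture, depth): 400x640x3 uint8, red, green, blue; 400x640 float32, m along the optical axis (not along the pixel's ray), 0 where there is no reading.
- camera_params(name): a dict with "intrinsics" (3x3 intrinsics, pixels), "extrinsics" (4x4, takes a point from camera to world coordinates). Camera axes: x right, y down, z forward; pixel columns grow to the right and rows downward; lengths in m; the calibration is good to about 2 mm. A picture is of the moment at which its call begins. camera_params takes no time and is no camera call.
- close_job(): hands the job in; it is judged then, once.
The state is a dict: "time": time; "joint_positions": joint angles; "qd": joint speeds; "joint_torque": joint torques, N m; "position": TCP position; "tool_rot": TCP orientation; "ft_force": force on the tool from outside, world axes, zero at the start; "torque": the same for the moment, N m; "grip_width": opening from 0.0 (shut) to 1.0 (fully open); "grip_force": force on a finger pad.
Only numpy, scipy, OpenCV 4.12 (cv2) and the standard library are available. Lean on these libraries where they do the work, as an engineer would, in place of code of your own. Each camera call takes 0.05 s, during which the arm holds its last target. There are 200 camera calls.

## Working session

There is one attempt and no reset: what is moved stays moved. The work goes in short steps, Python scripts to look and compute and a tool call to move; the robot and the scene stay as the last step left them, time stands still between calls to the robot, and variables do not carry over. Pictures are saved under pics/ and viewed, at most 10 in all, crops included, and the job is handed in when it is done.

Besides the shell and the picture viewer there is one more tool, called after "Emit:" by a JSON object that holds its "fn" and its "kwargs", one argument or row to a line. arm_command: Moves the arm, as the interface text tells. Its arguments: {"type":"object","properties":{"motion":{"type":"array"},"newtons":{"type":"number"}},"required":["motion"]}

```bash
mkdir -p pics
python3 - <<'E'
from bench import *
import cv2, numpy as np
s=get_state(); print({k:np.round(v,3) for k,v in s.items()})
for n in("scene","top"):
    p,d=get_image(n); cv2.imwrite(f"pics/{n}0.png",p[...,::-1]); np.savez(f"{n}0.npz",p=p,d=d)
    c=camera_params(n); print(n,np.round(c["intrinsics"],1).tolist(),np.round(c["extrinsics"],3).tolist())
E
```

```text
{'time': np.float64(0.0), 'joint_positions': array([-1.216,  0.322, -0.07 ,  1.452,  0.023,  1.371, -0.057]), 'qd': array([-0.001, -0.001,  0.   ,  0.   , -0.   , -0.   ,  0.   ]), 'joint_torque': array([-0.0000e+00, -4.9128e+01, -4.0400e-01, -3.1253e+01, -6.4000e-02,
        4.4000e-02,  0.0000e+00]), 'position': array([0.217, 0.612, 0.235]), 'tool_rot': array([-5.330e-01, -3.096e+00,  3.000e-03]), 'ft_force': array([-0.764, -0.572,  0.46 ]), 'torque': array([ 0.027, -0.031, -0.015]), 'grip_force': np.float64(0.0), 'grip_width': np.float64(1.0)}
scene [[468.7, 0.0, 324.3], [0.0, 468.7, 204.0], [0.0, 0.0, 1.0]] [[0.697, -0.466, 0.545, -0.171], [-0.716, -0.471, 0.515, -0.698], [0.017, -0.749, -0.662, 1.027], [0.0, 0.0, 0.0, 1.0]]
top [[364.7, 0.0, 324.9], [0.0, 364.7, 204.6], [0.0, 0.0, 1.0]] [[-0.025, -0.973, 0.23, 0.369], [-1.0, 0.022, -0.013, 0.008], [0.008, -0.23, -0.973, 1.172], [0.0, 0.0, 0.0, 1.0]]
```

View pics/top0.png

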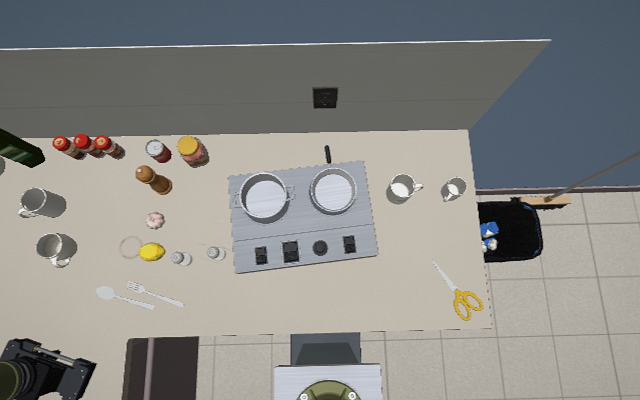

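View pics/scene0.png

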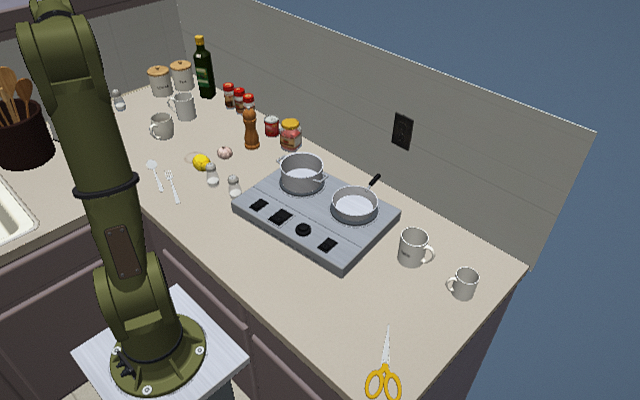

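The pot stands on the left plate, at top-view pixel (264,197). The controls from left to right are the left rocker (261,255), main switch (291,252), start button (320,248) and right rocker (349,244). The salt shaker is at (215,253), left of the hob.

```bash
cat > h.py <<'E'
import cv2, numpy as np
from bench import *
def ray(c,u,v,z):
    K,E=np.array(c["intrinsics"]),np.array(c["extrinsics"])
    r=E[:3,:3]@np.linalg.solve(K,[u,v,1]); o=E[:3,3]
    return o+r*(z-o[2])/r[2]
def fit(m,w):  # rigid 2D
    mc,wc=m.mean(0),w.mean(0); a=m-mc; b=w-wc
    t=np.arctan2((a[:,0]*b[:,1]-a[:,1]*b[:,0]).sum(),(a*b).sum())
    R=np.array([[np.cos(t),-np.sin(t)],[np.sin(t),np.cos(t)]]); return t,R,wc-R@mc
E
python3 - <<'E'
from h import *
M=np.array([[-.112,.135],[-.112,.045],[-.112,-.045],[-.112,-.135]])
Z=[.0675,.069,.076,.0675]
for n,roi in(("top",(235,235,365,270)),("scene",(240,190,345,260))):
    f=np.load(n+"0.npz"); c=camera_params(n); x0,y0,x1,y1=roi
    g=(f["p"].max(2)<70).astype(np.uint8)[y0:y1,x0:x1]
    N,_,st,ce=cv2.connectedComponentsWithStats(g)
    b=sorted([(ce[i][0]+x0,ce[i][1]+y0,st[i][4]) for i in range(1,N) if st[i][4]>50])
    print(n,np.round(b,1).tolist())
    W=np.array([ray(c,q[0],q[1],z)[:2] for q,z in zip(b,Z)])
    t,R,o=fit(M,W); print("yaw",np.degrees(t),"origin",o,"res mm",np.round(1e3*(W-(M@R.T+o)),1).tolist()); print(W.round(4).tolist())
    # hob deck height & hob corner check by depth
    for q in b: print(round(float(f["d"][int(q[1]),int(q[0])]),3),end=" ")
    print()
    # points from depth: deck level
    K,E=np.array(c["intrinsics"]),np.array(c["extrinsics"]); d=f["d"]; v,u=np.indices(d.shape)
    P=(np.stack([(u-K[0,2])/K[0,0]*d,(v-K[1,2])/K[1,1]*d,d],-1)@E[:3,:3].T+E[:3,3])
    m=(abs(P[...,2]-.06)<.012)&(d>0)&(P[...,0]>.35)&(P[...,0]<.85)&(abs(P[...,1]-o[1])<.27)
    Nn,l,st,_=cv2.connectedComponentsWithStats(m.astype(np.uint8)); k=1+np.argmax(st[1:,4]); q=P[l==k]
    print("deck z",np.median(q[:,2]),"rect",cv2.minAreaRect(q[:,:2].astype(np.float32)))
E
```

```text
top [[260.5, 257.1, 121.0], [290.9, 255.3, 166.0], [320.1, 247.7, 143.0], [349.1, 244.3, 161.0]]
yaw 7.4074558297910595 origin [0.59760471 0.0705004 ] res mm [[2.9, 0.9], [-5.7, -1.3], [2.7, -0.3], [0.1, 0.7]]
[[0.4721, 0.1908], [0.475, 0.0994], [0.495, 0.0111], [0.5041, -0.0771]]
1.101 1.097 1.089 1.116 
deck z 0.059622481477281 rect ((0.6036843657493591, 0.06939361989498138), (0.3112180829048157, 0.4409017860889435), 5.732047080993652)
scene [[258.2, 204.6, 120.0], [279.8, 216.8, 210.0], [302.9, 229.4, 158.0], [327.0, 244.8, 158.0]]
yaw 5.773087745459395 origin [0.59629775 0.0656357 ] res mm [[0.0, 0.2], [0.8, 0.8], [-1.6, -2.2], [0.8, 1.2]]
[[0.4713, 0.1889], [0.4811, 0.0999], [0.4877, 0.0074], [0.4993, -0.0787]]
1.455 1.414 1.349 1.329 
deck z 0.05960145679024387 rect ((0.5981146097183228, 0.06941458582878113), (0.31516316533088684, 0.4444170594215393), 6.348677158355713)
```

Run:
```python
from h import *
t=np.load("top0.npz")["p"]; s=np.load("scene0.npz")["p"]
a=cv2.resize(t[225:280,230:390],None,fx=5,fy=5,interpolation=cv2.INTER_CUBIC)
b=cv2.resize(s[185:265,240:370],None,fx=4,fy=4,interpolation=cv2.INTER_CUBIC)
# project predicted outlines with rect pose
th=np.radians(5.75);R=np.array([[np.cos(th),-np.sin(th)],[np.sin(th),np.cos(th)]]);o=np.array([.6037,.0694])
def proj(n,P):
    c=camera_params(n);E=np.linalg.inv(np.array(c["extrinsics"]));q=(E[:3,:3]@P.T+E[:3,3:]);q=np.array(c["intrinsics"])@q;return (q[:2]/q[2]).T
for n,im,x0,y0,f in(("top",a,230,225,5),("scene",b,240,185,4)):
    for y,wx,wy,h in((.135,.022,.013,.065),(.045,.027,.019,.066),(-.045,.015,.015,.082),(-.135,.022,.013,.065)):
        L=np.array([[-wx,-wy],[-wx,wy],[wx,wy],[wx,-wy]])+[-.112,y]
        W=np.c_[L@R.T+o,[h+(.008 if h<.08 else 0)]*2+[h]*2]
        q=((proj(n,W)-[x0,y0]+.5)*f).astype(int); cv2.polylines(im,[q],True,(255,0,0),1)
    L=np.array([[-.155,-.22],[-.155,.22],[.155,.22],[.155,-.22]])
    cv2.polylines(im,[((proj(n,np.c_[L@R.T+o,[.06]*4])-[x0,y0]+.5)*f).astype(int)],True,(255,0,0),1)
im=np.zeros((600,800,3),np.uint8); im[:275,:800]=a; im[280:600,:520]=b; cv2.imwrite("pics/crop.png",im[...,::-1])
```

```text
(no output)
```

View pics/crop.png

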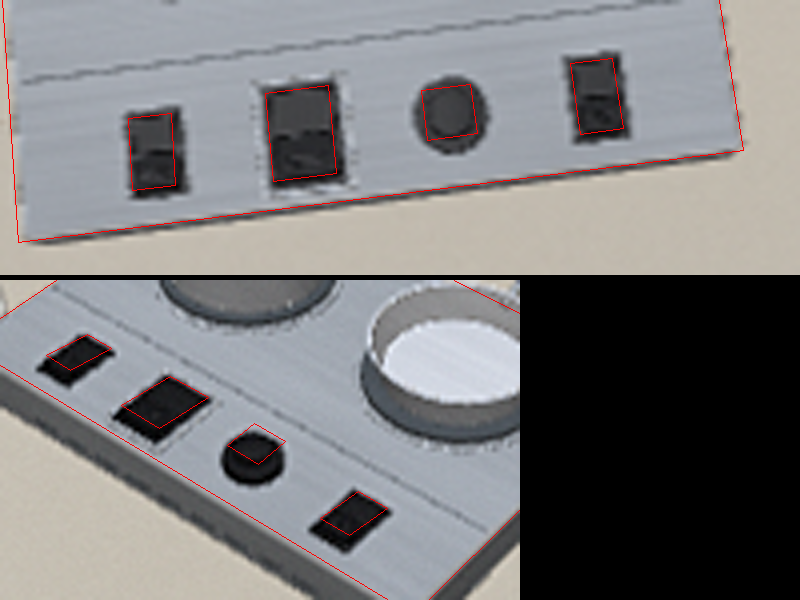

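The rectangle fit (hob centre about (0.603, 0.068), yaw about 5.75°) lines up with the controls in both views. Next I move to hover over the main switch with the fingers closed.

Emit:
{"fn": "arm_command", "kwargs": {
  "motion": [
    [0,-27,-27,0,0],
    [0,-54,-54,0,0],
    [0,-81,-80,0,0],
    [0,-108,-107,0,0],
    [0,-135,-133,0,0]
  ],
  "newtons": 10
}}

```text
time: 0.52
position: [0.3004, 0.4401, 0.236]
tool_rot: [-0.532, -3.096, 0.001]
ft_force: [0.7, 0.1, 0.7]
grip_width: 0.71
grip_force: 0.0
```

Emit:
{"fn": "arm_command", "kwargs": {
  "motion": [
    [0,-27,-27,0,0],
    [0,-54,-54,0,0],
    [0,-81,-80,0,0],
    [0,-108,-107,0,0],
    [0,-135,-133,0,0]
  ]
}}

```text
time: 0.93
position: [0.3831, 0.2696, 0.2363]
tool_rot: [-0.533, -3.096, 0.0]
ft_force: [0.8, 0.4, 0.3]
grip_width: 0.333
grip_force: 0.0
```

Emit:
{"fn": "arm_command", "kwargs": {
  "motion": [
    [0,-27,-27,0,0],
    [0,-54,-54,0,0],
    [0,-81,-80,0,0],
    [0,-108,-107,0,0],
    [0,-136,-134,0,0]
  ]
}}

```text
time: 1.35
position: [0.4663, 0.0982, 0.2364]
tool_rot: [-0.532, -3.096, -0.001]
ft_force: [1.6, 1.1, -0.2]
grip_width: 0.024
grip_force: 0.0
```

Emit:
{"fn": "arm_command", "kwargs": {
  "motion": [
    [0,0,0,20,-6],
    [0,0,0,45,-12],
    [0,0,0,75,-18],
    [0,0,0,105,-24],
    [0,0,0,105,-25.3]
  ]
}}

```text
time: 1.77
position: [0.4619, 0.0985, 0.1261]
tool_rot: [0.162, -3.127, 0.006]
ft_force: [-1.0, -0.0, 1.0]
grip_width: 0.004
grip_force: 0.0
```

Emit:
{"fn": "arm_command", "kwargs": {
  "motion": [
    [0,0,0,0,0],
    [0,0,0,0,0],
    [0,0,0,0,0]
  ]
}}

```text
time: 2.02
position: [0.4677, 0.1004, 0.1336]
tool_rot: [-0.155, 3.134, 0.002]
ft_force: [-0.1, 0.8, -0.3]
grip_width: 0.004
grip_force: 0.0
```

```bash
cat > st.py <<'E'
from h import *
from scipy.spatial.transform import Rotation as Ro
s=get_state(); R=Ro.from_rotvec(s["tool_rot"]).as_matrix(); p=np.array(s["position"])
print("t",s["time"],"p",p.round(4),"F",np.round(s["ft_force"],2),"xaxis deg",np.degrees(np.arctan2(R[1,0],R[0,0])).round(2),"z",R[:,2].round(3),"w",s["grip_width"])
th=np.radians(5.75);H=np.array([[np.cos(th),-np.sin(th)],[np.sin(th),np.cos(th)]]);o=np.array([.603,.068])
for n,q in dict(main=(-.133,.045),left=(-.130,.135),start=(-.112,-.045)).items():
    w=H@np.array(q)+o; print(n,w.round(4),"shift mm",(1e3*R.T@np.r_[w-p[:2],0])[:2].round(1))
E
python3 st.py
python3 - <<'E'
from h import *
p,d=get_image("top"); np.savez("top1.npz",p=p,d=d); q,d=get_image("scene"); np.savez("scene1.npz",p=q,d=d)
im=np.zeros((600,800,3),np.uint8)
im[:300,:800]=cv2.resize(p[205:280,225:425],None,fx=4,fy=4,interpolation=cv2.INTER_CUBIC)
im[300:,:]=cv2.resize(q[140:260,200:360],(800,600),interpolation=cv2.INTER_CUBIC)[150:450]
cv2.imwrite("pics/hover.png",im[...,::-1])
E
```

```text
t 2.0167 p [0.4677 0.1004 0.1336] F [-0.08  0.84 -0.34] xaxis deg -174.32 z [ 0.003  0.001 -1.   ] w 0.003872088421298205
main [0.4662 0.0994] shift mm [ 1.6 -0.8]
left [0.4601 0.1893] shift mm [-1.3 89.2]
start [0.4961 0.012 ] shift mm [-19.5 -90.8]
```

View pics/hover.png

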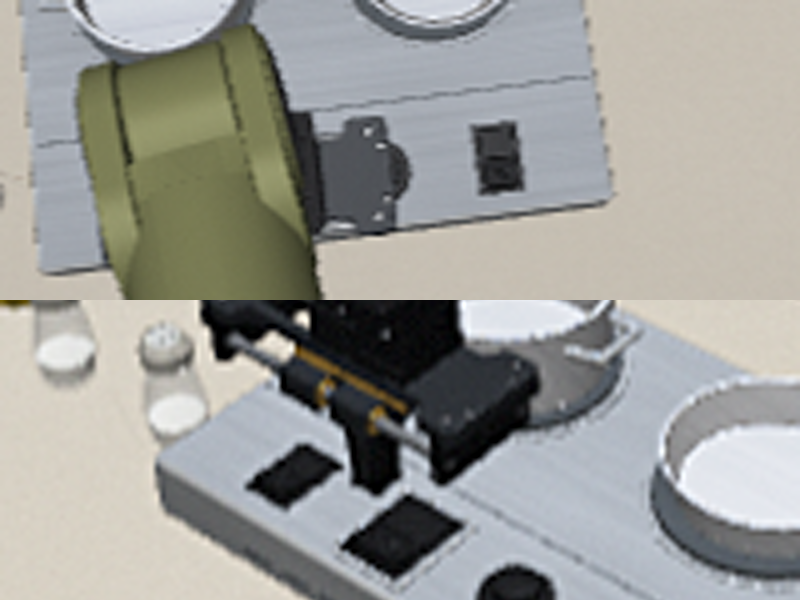

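The closed fingertips hover over the near half of the main switch, seen in the lower crop at about (375,485) with the switch at (400,535). The left rocker is at (295,475) and the button at (515,585). I'll fine-align and lower.

Emit:
{"fn": "arm_command", "kwargs": {
  "motion": [
    [0,1.5,-1,10,0],
    [0,1.5,-1,20,0],
    [0,1.5,-1,30,0],
    [0,1.5,-1,37,0],
    [0,1.5,-1,40,0]
  ]
}}

```text
time: 2.53
position: [0.4636, 0.0984, 0.0897]
tool_rot: [0.158, -3.135, 0.002]
ft_force: [-0.8, -0.5, 0.2]
grip_width: 0.006
grip_force: 0.0
```

Emit:
{"fn": "arm_command", "kwargs": {
  "motion": [
    [0,0,0,1,0],
    [0,0,0,3,0],
    [0,0,0,5,0],
    [0,0,0,7,0],
    [0,0,0,9,0]
  ]
}}

```text
time: 2.95
position: [0.4643, 0.0988, 0.0826]
tool_rot: [0.158, -3.136, -0.0]
ft_force: [-3.8, -1.3, 4.0]
grip_width: 0.009
grip_force: 2.1
```

Emit:
{"fn": "arm_command", "kwargs": {
  "motion": [
    [0,0,0,1,0],
    [0,0,0,2,0],
    [0,0,0,3,0],
    [0,0,0,3,0],
    [0,0,0,3,0]
  ]
}}

```text
time: 3.37
position: [0.4648, 0.0988, 0.0803]
tool_rot: [0.158, -3.137, -0.001]
ft_force: [-5.9, -0.7, 10.1]
grip_width: 0.002
grip_force: 4.9
```

Emit:
{"fn": "arm_command", "kwargs": {
  "motion": [
    [0,0,0,1,0],
    [0,0,0,2,0],
    [0,0,0,2,0]
  ]
}}

```text
time: 3.62
position: [0.4649, 0.0989, 0.0801]
tool_rot: [0.158, -3.137, -0.002]
ft_force: [-10.6, -2.0, 24.8]
grip_width: 0.006
grip_force: 12.3
```

Emit:
{"fn": "arm_command", "kwargs": {
  "motion": [
    [0,0,0,-5,0],
    [0,0,0,-15,0],
    [0,0,0,-30,0],
    [0,0,0,-40,0],
    [0,0,0,-40,0]
  ]
}}

```text
time: 4.03
position: [0.4669, 0.0994, 0.12]
tool_rot: [-0.158, 3.132, 0.003]
ft_force: [0.6, -0.2, -0.2]
grip_width: 0.006
grip_force: 0.0
```

Emit:
{"fn": "arm_command", "kwargs": {
  "motion": [
    [0,-1,25,0,0],
    [0,-2,50,0,0],
    [0,-2,75,0,0],
    [0,-2,90,0,0],
    [0,-2,90,0,0]
  ]
}}

```text
time: 4.45
position: [0.457, 0.1926, 0.1171]
tool_rot: [-0.167, 3.137, 0.002]
ft_force: [-0.0, -0.2, -0.2]
grip_width: 0.009
grip_force: 0.0
```

```bash
python3 - <<'E'
from h import *
p,d=get_image("top");q,_=get_image("scene")
im=np.zeros((600,800,3),np.uint8)
im[:300,:800]=cv2.resize(p[205:280,225:425],None,fx=4,fy=4,interpolation=cv2.INTER_CUBIC)
im[300:,:]=cv2.resize(q[140:260,200:360],(800,600),interpolation=cv2.INTER_CUBIC)[150:450]
cv2.imwrite("pics/aftermain.png",im[...,::-1])
E
python3 st.py
```

```text
t 4.55 p [0.4577 0.1884 0.1171] F [ 0.39 -0.21 -0.42] xaxis deg -174.15 z [-0.    -0.001 -1.   ] w 0.006888254382808098
main [0.4662 0.0994] shift mm [  0.6 -89.3]
left [0.4601 0.1893] shift mm [-2.5  0.7]
start [0.4961 0.012 ] shift mm [ -20.2 -179.4]
```

View pics/aftermain.png

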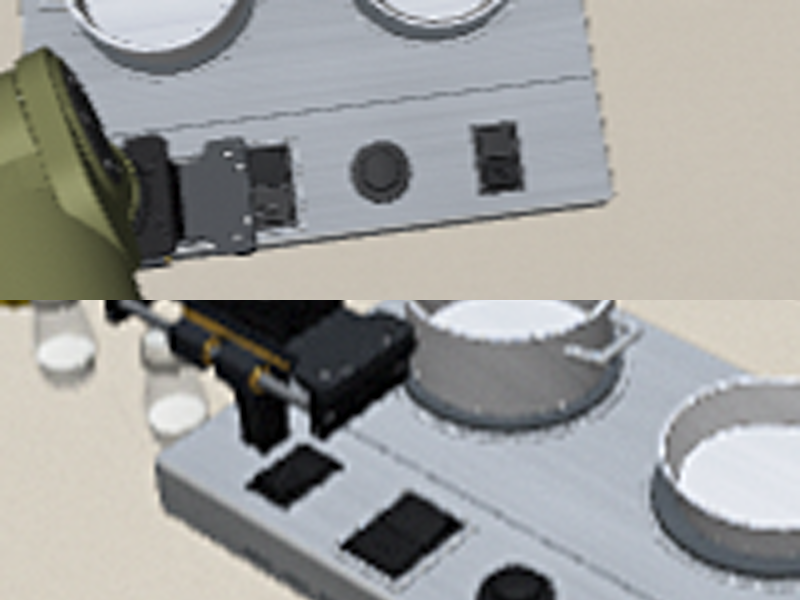

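The arm stands over the left rocker. In the lower crop the fingers are at (265,435), the left rocker at (295,475), and the main switch at (400,535) looks level. The press stopped exactly at the main switch's "on" height with 25 N. Next I press the left rocker.

Emit:
{"fn": "arm_command", "kwargs": {
  "motion": [
    [0,-2,0,8,0],
    [0,-2,0,16,0],
    [0,-2,0,22,0],
    [0,-2,0,24,0],
    [0,-2,0,24,0]
  ]
}}

```text
time: 4.97
position: [0.4592, 0.1878, 0.0924]
tool_rot: [0.157, -3.136, 0.002]
ft_force: [0.5, -0.6, -0.6]
grip_width: 0.003
grip_force: 0.0
```

```bash
python3 st.py
```

```text
t 4.9667 p [0.4592 0.1878 0.0924] F [ 0.45 -0.55 -0.62] xaxis deg -174.28 z [-0.002 -0.001 -1.   ] w 0.003127676263267434
main [0.4662 0.0994] shift mm [  1.9 -88.6]
left [0.4601 0.1893] shift mm [-1.1  1.4]
start [0.4961 0.012 ] shift mm [ -19.2 -178.6]
```

Emit:
{"fn": "arm_command", "kwargs": {
  "motion": [
    [0,0,0,2,0],
    [0,0,0,4,0],
    [0,0,0,6,0],
    [0,0,0,8,0],
    [0,0,0,10,0]
  ]
}}

```text
time: 5.38
position: [0.4596, 0.1888, 0.0838]
tool_rot: [0.159, -3.137, -0.0]
ft_force: [-2.2, -1.1, 4.6]
grip_width: 0.006
grip_force: 2.3
```

Emit:
{"fn": "arm_command", "kwargs": {
  "motion": [
    [0,0,0,1,0],
    [0,0,0,2,0],
    [0,0,0,3,0],
    [0,0,0,4,0],
    [0,0,0,4,0]
  ]
}}

```text
time: 5.8
position: [0.4596, 0.1888, 0.0795]
tool_rot: [0.158, -3.137, -0.0]
ft_force: [-1.2, -0.1, 0.8]
grip_width: 0.008
grip_force: 0.6
```

Emit:
{"fn": "arm_command", "kwargs": {
  "motion": [
    [0,0,0,1,0],
    [0,0,0,2,0],
    [0,0,0,2,0]
  ]
}}

```text
time: 6.05
position: [0.4599, 0.1889, 0.0793]
tool_rot: [0.158, -3.137, -0.001]
ft_force: [-7.3, -2.1, 17.4]
grip_width: 0.001
grip_force: 8.2
```

The left rocker is at its stop. Now I lift and move over the start button.

Emit:
{"fn": "arm_command", "kwargs": {
  "motion": [
    [0,0,0,-5,0],
    [0,0,0,-15,0],
    [0,0,0,-30,0],
    [0,0,0,-42,0],
    [0,0,0,-42,0]
  ]
}}

```text
time: 6.47
position: [0.462, 0.1895, 0.1222]
tool_rot: [-0.158, 3.132, 0.004]
ft_force: [0.1, -0.0, 0.1]
grip_width: 0.004
grip_force: 0.0
```

Emit:
{"fn": "arm_command", "kwargs": {
  "motion": [
    [0,-3,-30,0,0],
    [0,-8,-65,0,0],
    [0,-12,-100,0,0],
    [0,-16,-135,0,0],
    [0,-19,-165,0,0]
  ]
}}

```text
time: 6.88
position: [0.4957, 0.0238, 0.1193]
tool_rot: [-0.157, 3.137, -0.001]
ft_force: [0.5, 1.3, -0.2]
grip_width: 0.004
grip_force: 0.0
```

Emit:
{"fn": "arm_command", "kwargs": {
  "motion": [
    [0,0,-14,0,0],
    [0,0,-14,0,0],
    [0,0,-14,0,0],
    [0,0,-14,0,0]
  ]
}}

```text
time: 7.22
position: [0.4965, 0.0137, 0.1192]
tool_rot: [0.16, -3.137, -0.001]
ft_force: [-0.3, 0.5, -0.2]
grip_width: 0.011
grip_force: 0.0
```

```bash
python3 st.py;python3 - <<'E'
from h import *
p,d=get_image("top");q,_=get_image("scene")
im=np.zeros((600,800,3),np.uint8)
im[:300,:800]=cv2.resize(p[205:280,225:425],None,fx=4,fy=4,interpolation=cv2.INTER_CUBIC)
im[300:,:]=cv2.resize(q[140:260,220:380],(800,600),interpolation=cv2.INTER_CUBIC)[200:500]
cv2.imwrite("pics/afterleft.png",im[...,::-1])
E
```

```text
t 7.2167 p [0.4965 0.0137 0.1192] F [-0.33  0.49 -0.22] xaxis deg -174.15 z [-0.  0. -1.] w 0.010784280539139664
main [0.4662 0.0994] shift mm [21.5 88.4]
left [0.4601 0.1893] shift mm [ 18.3 178.3]
start [0.4961 0.012 ] shift mm [ 0.6 -1.7]
```

View pics/afterleft.png

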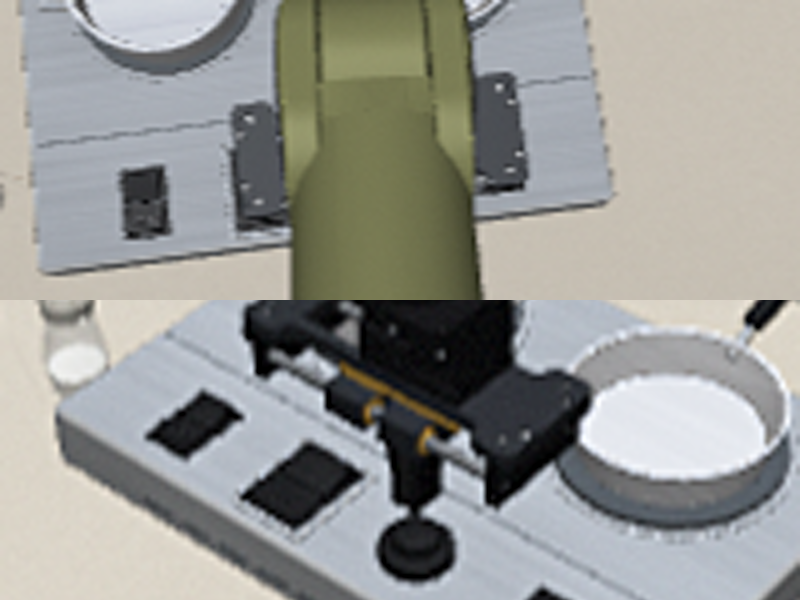

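The closed fingers hover over the button (lower crop: tips at (415,505), button at (415,545)). The left rocker and main switch both look flat. Next is the button press.

Emit:
{"fn": "arm_command", "kwargs": {
  "motion": [
    [0,0.5,-1.5,8,0],
    [0,0.5,-1.5,15,0],
    [0,0.5,-1.5,19,0],
    [0,0.5,-1.5,20,0]
  ]
}}

```text
time: 7.65
position: [0.4953, 0.0112, 0.0981]
tool_rot: [0.159, -3.135, 0.001]
ft_force: [-0.7, -0.6, -0.4]
grip_width: 0.004
grip_force: 0.0
```

Emit:
{"fn": "arm_command", "kwargs": {
  "motion": [
    [0,0,0,2,0],
    [0,0,0,4,0],
    [0,0,0,6,0],
    [0,0,0,8,0],
    [0,0,0,10,0]
  ]
}}

```text
time: 8.07
position: [0.4964, 0.0111, 0.0901]
tool_rot: [-0.158, 3.138, 0.001]
ft_force: [-7.4, -0.2, 23.6]
grip_width: 0.006
grip_force: 11.6
```

Emit:
{"fn": "arm_command", "kwargs": {
  "motion": [
    [0,0,0,1,0],
    [0,0,0,2,0],
    [0,0,0,2,0]
  ]
}}

```text
time: 8.32
position: [0.4965, 0.0111, 0.0901]
tool_rot: [0.158, -3.137, -0.002]
ft_force: [-8.9, -0.9, 21.3]
grip_width: 0.003
grip_force: 10.9
```

The button is fully in, stopped at the expected height. I'll lift straight up and retreat toward the left front to clear the view for checking.

Emit:
{"fn": "arm_command", "kwargs": {
  "motion": [
    [0,0,0,-5,0],
    [0,0,0,-15,0],
    [0,0,0,-35,0],
    [0,0,0,-65,0],
    [0,0,0,-95,0]
  ]
}}

```text
time: 8.73
position: [0.4958, 0.0107, 0.1832]
tool_rot: [0.158, -3.137, 0.001]
ft_force: [0.1, 0.7, 0.5]
grip_width: 0.006
grip_force: 0.0
```

Emit:
{"fn": "arm_command", "kwargs": {
  "motion": [
    [0,0,0,-30,0],
    [0,0,35,-50,0],
    [0,0,70,-50,0],
    [0,0,105,-50,0],
    [0,0,140,-50,0]
  ]
}}

```text
time: 9.15
position: [0.4825, 0.1518, 0.2336]
tool_rot: [-0.157, 3.135, 0.002]
ft_force: [0.7, -0.2, -1.1]
grip_width: 0.005
grip_force: 0.0
```

Emit:
{"fn": "arm_command", "kwargs": {
  "motion": [
    [0,0,35,0,0],
    [0,0,70,0,0],
    [0,0,105,0,0],
    [0,0,140,0,0],
    [0,0,175,0,0]
  ]
}}

```text
time: 9.57
position: [0.4645, 0.3261, 0.2328]
tool_rot: [-0.158, 3.137, 0.001]
ft_force: [0.3, -0.1, -0.3]
grip_width: 0.009
grip_force: 0.0
```

Emit:
{"fn": "arm_command", "kwargs": {
  "motion": [
    [0,0,35,0,0],
    [0,0,70,0,0],
    [0,0,90,0,0],
    [0,0,90,0,0],
    [0,0,90,0,0]
  ]
}}

```text
time: 9.98
position: [0.455, 0.4151, 0.232]
tool_rot: [0.162, -3.137, 0.001]
ft_force: [0.4, -0.7, 0.6]
grip_width: 0.006
grip_force: 0.0
```

```bash
python3 st.py|head -1;python3 - <<'E'
from h import *
p,d=get_image("top");q,_=get_image("scene")
p0=np.load("top0.npz")["p"]
im=np.zeros((600,800,3),np.uint8)
im[:300,:800]=cv2.resize(p[205:280,225:425],None,fx=4,fy=4,interpolation=cv2.INTER_CUBIC)
im[300:,:]=cv2.resize(p0[205:280,225:425],None,fx=4,fy=4,interpolation=cv2.INTER_CUBIC)
cv2.imwrite("pics/end_top.png",im[...,::-1]); cv2.imwrite("pics/end_scene.png",q[...,::-1])
df=np.abs(p.astype(int)-p0).max(2)>60; df[:,:120]=0
n,_,st,ce=cv2.connectedComponentsWithStats(df.astype(np.uint8)); print([(st[i].tolist()) for i in range(1,n) if st[i][4]>6])
E
```

```text
t 9.9833 p [0.455  0.4151 0.232 ] F [ 0.37 -0.65  0.55] xaxis deg -174.08 z [ 0.    -0.001 -1.   ] w 0.005622770596127003
[[120, 233, 70, 167, 4434], [124, 343, 23, 57, 990], [150, 369, 22, 31, 371], [196, 380, 14, 20, 141]]
```

View pics/end_top.png

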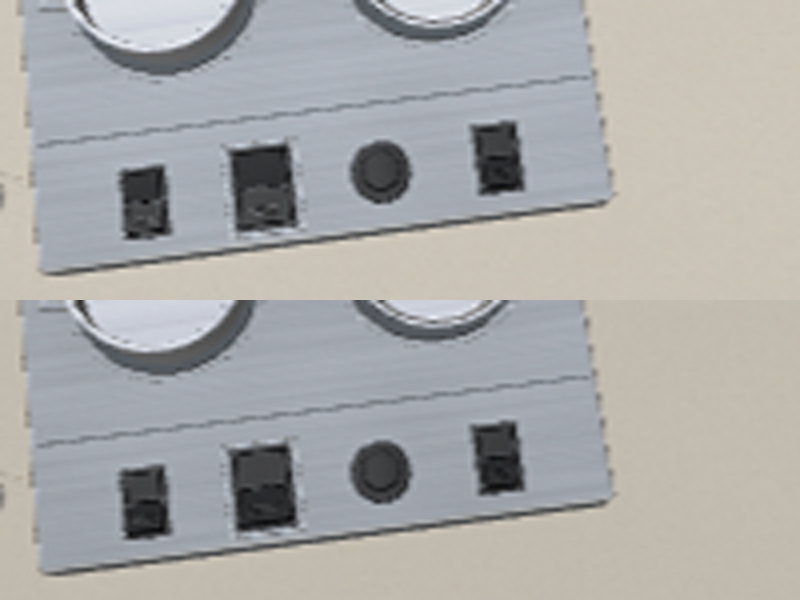

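View pics/end_scene.png

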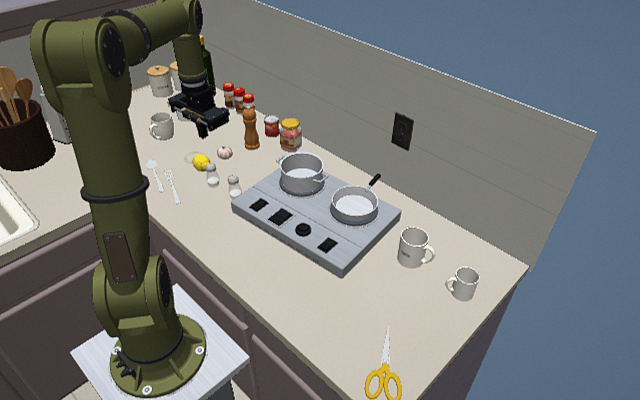

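The shading on the left rocker (145,200) and main switch (265,185) has flipped compared with the start, so the near half is now level: both are on. The right rocker (497,157) is unchanged and off, and the button (380,172) is out. Pot, pan, shaker and mug have not moved.

```bash
python3 -c "
from bench import *
print(close_job())"
```

```text
the job is handed in; nothing more can be done
None
```

The main switch, then the left plate's rocker (the pot's plate), then the start button were pressed in that order, and the job is handed in; the final pictures show both switches on, the button back out, the right rocker still off and nothing else moved.

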